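# Stamp the cake carton on the sloping display

## Task

Pick up the self-inking stamp and mark the cake carton where it stands on the sloping display: set the stamp flat and square inside the blank ruled panel of the label, press its cap all the way down, firmly against its stop, and hold it there a moment without crushing the carton. Then stand the stamp upright in the empty pocket of the stamp holder. Stamp nothing else, leave the carton in its place and do not disturb the jar, the cup or the tongs.

Things in the scene. Friction and masses are not known exactly. Their poses are not given: they have to be found in the camera images.
- stamp: Self-inking hand stamp, loose, about 0.2 kg, standing upright on the counter at first. Origin at the centre of its underside, z up through its cap. The grey open base frame, 48 (x) by 76 (y) mm and 14 mm high, is what rests on the paper; two thin legs rise from it into the black cap. The mark is the same either way round. Overall 106 mm high.
- cap_top (a point): Centre of the top of the stamp's black cap, 106 mm above the underside when not pressed (a white card lies on it). The cap is a solid block 40 (x) by 72 (y) mm, 66 mm high, with flat sides from 40 to 106 mm above the underside: grip it across its 40 mm width, along x.
- stamp_head (a joint): How far the stamp's cap is pressed into its base frame, m: 0 at rest (up), 0.018 at the stop. Spring: about 6 N to start it moving, 13 N just before the stop; there it is rigid and the force climbs at once. About 20 N holds it firmly home. Come to the stop slowly (5 mm/s is safe; 15 mm/s can jolt the carton with over 45 N).
- carton: Closed white-lidded cardboard cake carton, loose, 0.4 to 0.8 kg, 190 (x, up the slope) by 200 (y, across) by 70 mm high. It lies on the display's 28 degree slope against its front rail. Origin at the centre of its underside, z square to its lid. It is crushed by more than about 45 N.
- panel (a point): Centre of the blank ruled panel of the label on the carton's lid, at lid height, 38 mm from the lid's middle towards the low front edge. Axes as the carton's: z square out of the lid, leaning 28 degrees from vertical towards the display's front; x up the slope. The white panel inside its black rule is 68 (x) by 96 (y) mm.
- stand: Sloping counter display, fixed: slatted wooden deck 300 mm long and 320 mm wide in a dark steel frame, rising away from its front at 28 degrees, with a dark ticket rail along the low front edge that stands 37 mm above the deck. Origin on the counter under the middle; its front faces -x of its own frame; the rear edge is 175 mm high.
- holder: Grey plastic stamp holder, fixed to the counter, 68 (x) by 140 (y) mm, walls 26 mm high and 4 mm thick. The larger pocket towards its +y is empty; the narrow one towards its -y holds spare ink cassettes that stand 31 mm high. Origin on the counter, under its middle.
- pocket (a point): Centre of the floor of the holder's empty pocket, 4 mm above the counter. The pocket is 60 (x) by 88 (y) mm inside and 22 mm deep; axes as the holder's.
- jar: Bystander: closed amber jam jar, 60 mm across, 85 mm high, loose. Origin at the centre of its underside.
- cup: Bystander: white cup, 72 mm across, 85 mm high, loose. Origin at the centre of its underside.
- tongs: Bystander: steel pastry tongs lying on the counter, 230 mm long along x, spread 70 mm wide towards +x, 20 mm high, loose. Origin on the counter, under the middle.
Not all that is in view belongs to the job. What is shaped like the stamp but green is not meant.

How it is judged:
By the outcome, as a careful person would: the job done as asked, in the order asked, and still so for the second after the job is handed in, with the robot touching nothing.
It also fails if it takes over 64 s, if anything falls off the work surface, if the arm or the gripper's body presses on something with over 40 N, if the wrist force passes 120 N, or if a joint passes its speed limit or range.

## Robot

A 7-joint arm with a two-finger parallel gripper is mounted at the origin on the work surface. World frame = base frame: x ahead of the robot, y to its left, z up, the work surface at z = 0. Lengths are in m, angles in rad, forces in N, time in s.
With the tool pointing down it reaches from about 0.425 to 0.95 m from the base axis. Payload 16.7 kg.
Tool frame: the origin (TCP) lies midway between the tips of the shut fingers; the grasp point (between the pads) lies 19 mm behind it; z points along the fingers, y is the line along which they close (so a half turn about z gives the same grasp; the last joint's range is limited). The gripper opens to 94 mm and grips with 3 to 60 N. Pads are 16 mm wide; open, the fingers measure 119 mm over their backs; the gripper's body (75 mm by 177 mm) begins 78 mm behind the grasp point.
Start: joints at [1.024, 0.426, 0.074, 1.606, -0.034, 1.111, -0.067], TCP at [0.261, -0.623, 0.205] pointing down, gripper open.
Joint ranges: [-2.85, 2.85], [-0.5, 2.14], [-1.23, 1.37], [0.21, 2.46], [-1.02, 4.16], [0.16, 2.05], [-2.73, 2.73]. Speed limits (rad/s): [1.89, 1.89, 2.39, 2.39, 3.01, 3.01, 3.01].

## Interface

Orientations are given as a unit quaternion [w, x, y, z].
In Python, from station import bot gives the robot as it stands.
- The arm moves only by the tool arm_command, never from a script. Its arguments are lists of equal length, an entry for each row: "claw": the finger opening in m, from 0 to 0.094; "offset": the shift along the world's x, y, z in m, a list of three; "spin": the turn about the world's z in rad. A call has exactly 8 rows; each row shifts and turns the commanded pose from where the row before left it; what a row does not reach is not made up. A row lasts 1/10 s, in which the tool goes at most 50 mm and 8.59 degrees, less where a joint would pass 70% of its speed; a pose out of reach is approached as far as the arm can. A call is refused whole if a number of a shift passes 0.05 or a number of a turn 0.15, either way. A call with a gripper value outside its range is refused whole. The fingers move at their own pace and stop on an object; "newtons" is the grip in N (left out, the last holds). Time passes only in rows, so rows that do not move let the fingers close, or fill a call up. It gives the time, the measured TCP pose, the force, the opening and the grip force at its end, in the units of the state.
- bot.observe(): the state, without advancing time (a new reading comes with each control period).
- bot.grab_frame(name): name is "scene" or "top"; returns a dict with "pixels" (384x512x3 uint8, red, green, blue), "depth" (384x512 float32, m along the optical axis (not along the pixel's ray), 0 where there is no reading), "vfov" (degrees; the focal length in pixels is half the picture's height over the tangent of half this angle, whatever the lens; pixels are square), "cx", "cy" (the principal point, pixels), "k1" (the pictures are not rectified: a ray, as slopes to the right and down, at radius r is drawn at 1 + k1 r^2 times it, then the intrinsics apply), "world_from_camera" (4x4, takes a point from camera to world coordinates). Camera axes: x right, y up, looking along -z (the intrinsics and any distortion apply to the point x, -y, -z); pixel columns grow to the right and rows downward; lengths in m; the calibration is good to about 2 mm. A picture is of the moment at which its call begins.
- bot.sign_off(): hands the job in; it is judged then, once.
The state is a dict: "time": time; "joint_pos": joint angles; "qd": joint speeds; "effort": joint torques, N m; "position": TCP position; "orientation": TCP orientation; "contact_force": force on the tool from outside, world axes, zero at the start; "torque": the same for the moment, N m; "finger_gap": finger opening in m; "grasp_force": force on a finger pad.
Only numpy, scipy, OpenCV 4.12 (cv2) and the standard library are available. Lean on these libraries where they do the work, as an engineer would, in place of code of your own. Each camera call takes 0.05 s, during which the arm holds its last target. There are 200 camera calls.

## Working session

There is one attempt and no reset: what is moved stays moved. The work goes in short steps, Python scripts to look and compute and a tool call to move; the robot and the scene stay as the last step left them, time stands still between calls to the robot, and variables do not carry over. Pictures are saved under pics/ and viewed, at most 10 in all, crops included, and the job is handed in when it is done.

Besides the shell and the picture viewer there is one more tool, called after "Request:" as name(argument=value, ...) on one line, values as JSON. arm_command: Moves the arm, as the interface text tells. Its arguments: {"type":"object","properties":{"claw":{"type":"array"},"offset":{"type":"array"},"spin":{"type":"array"},"newtons":{"type":"number"}},"required":["claw","offset","spin"]}

```bash
mkdir -p pics; ls; python3 - <<'E'
from station import bot
import cv2,numpy as np
s=bot.observe();print(s)
for n in("scene","top"):
    f=bot.grab_frame(n);np.savez(n+"0.npz",**f)
    print(n,f["vfov"],f["cx"],f["cy"],f["k1"],np.round(f["world_from_camera"],3).tolist())
    cv2.imwrite(f"pics/{n}0.png",cv2.resize(f["pixels"][:,:,::-1],(800,600)))
E
```

```text
pics
{'time': 0.0, 'joint_pos': array([ 1.02451081,  0.42671215,  0.07387652,  1.60662319, -0.03407696,
        1.11079771, -0.06711138]), 'qd': array([ 0.0004822 ,  0.00127515,  0.00170869,  0.0011771 ,  0.00203406,
       -0.00112601,  0.00076488]), 'effort': array([-1.75710447e-03, -9.35817719e+01,  3.66602026e+00, -4.54176307e+01,
       -4.88985563e-02,  2.03648343e-02,  1.09315563e-04]), 'position': array([ 0.26063299, -0.62216755,  0.2047825 ]), 'orientation': array([-6.12561037e-04,  9.80390001e-01,  1.97066070e-01, -1.86636525e-04]), 'contact_force': array([-0.4511658 , -0.64823403, -0.20243974]), 'torque': array([-0.08051825, -0.01760446, -0.03313249]), 'grasp_force': 0.0, 'finger_gap': 0.09365543824456966}
scene 53.069065867962834 254.92680708016235 191.196030358282 -0.09433704158147083 [[0.554, -0.596, 0.582, 1.041], [0.832, 0.385, -0.398, -0.365], [0.013, 0.705, 0.709, 0.763], [0.0, 0.0, 0.0, 1.0]]
top 45.36619339327465 253.58088216352726 195.25031341433018 0.00823621185444842 [[0.004, 0.992, -0.128, 0.361], [-1.0, 0.005, 0.008, 0.027], [0.008, 0.128, 0.992, 1.272], [0.0, 0.0, 0.0, 1.0]]
```

View pics/scene0.png

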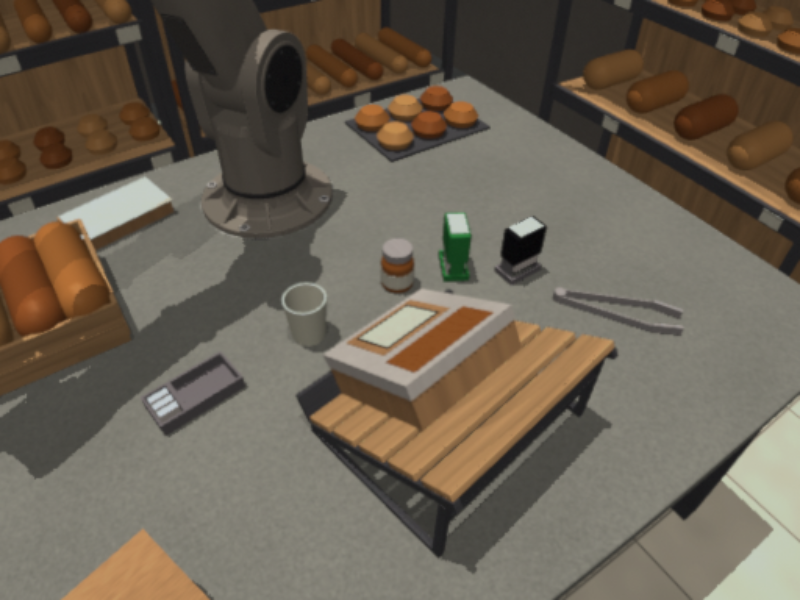

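View pics/top0.png

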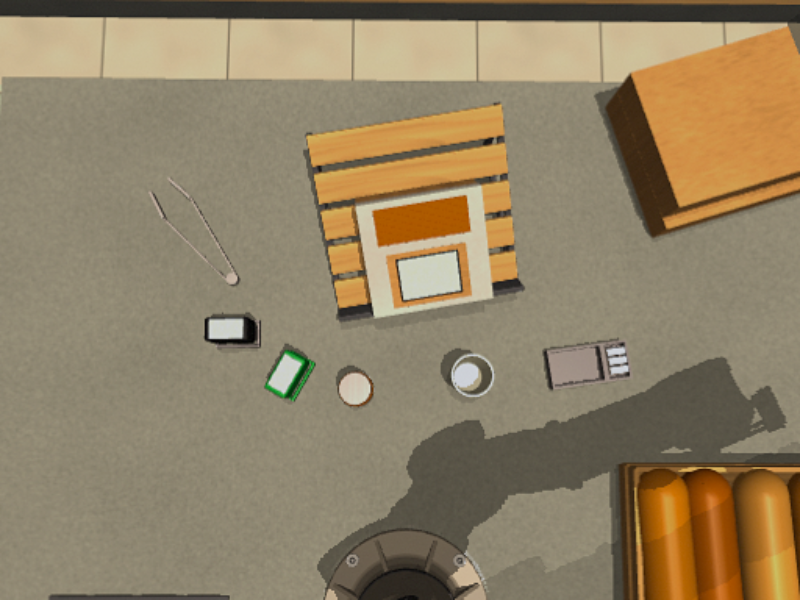

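Scene view (800x600): black stamp at (523,245), green lookalike (455,245), carton label panel (398,328), holder (195,393), jar (397,265), cup (305,313), tongs (620,310). Top view: black stamp (230,330), green one (289,373), panel (430,275), empty pocket (575,366), cassettes at (617,360). The black one with the white card and grey base fits the stamp; the green one is the decoy. I'll confirm it in a crop.

```bash
cat > h.py <<'E'
import numpy as np,cv2
def K(f):
    F=f["pixels"].shape[0]/2/np.tan(np.radians(float(f["vfov"]))/2)
    return np.array([[F,0,float(f["cx"])],[0,F,float(f["cy"])],[0,0,1]])
def rays(f,uv):
    n=cv2.undistortPoints(np.float64(uv).reshape(-1,1,2),K(f),np.array([float(f["k1"]),0,0,0]))[:,0]
    T=f["world_from_camera"]; d=np.c_[n[:,0],-n[:,1],-np.ones(len(n))]@T[:3,:3].T
    return T[:3,3],d
def onz(f,uv,z):
    o,d=rays(f,uv); return o+d*((z-o[2])/d[:,2])[:,None]
def onplane(f,uv,p,n):
    o,d=rays(f,uv); return o+d*(((p-o)@n)/(d@n))[:,None]
def cloud(f):
    H,W=f["depth"].shape; u,v=np.meshgrid(np.arange(W),np.arange(H))
    o,d=rays(f,np.c_[u.ravel(),v.ravel()]); return (o+d*f["depth"].reshape(-1,1)).reshape(H,W,3)
def blob(mask,box,pick=None):
    x0,y0,x1,y1=box; m=np.zeros(mask.shape,np.uint8); m[y0:y1,x0:x1]=mask[y0:y1,x0:x1]
    cs=cv2.findContours(m,cv2.RETR_EXTERNAL,cv2.CHAIN_APPROX_NONE)[0]
    c=max(cs,key=cv2.contourArea); one=cv2.drawContours(np.zeros_like(m),[c],-1,1,-1)
    ys,xs=np.nonzero(one); return np.array([xs.mean(),ys.mean()]),c[:,0].astype(float),one
def rect(P):
    r=cv2.minAreaRect(np.float32(P[:,:2]*1000)); b=cv2.boxPoints(r)
    e=[b[1]-b[0],b[2]-b[1]]; l=max(e,key=np.linalg.norm); a=np.degrees(np.arctan2(l[1],l[0]))%180
    return np.round(r[0],1),np.round(sorted(r[1]),1),round(float(a),1)
E
python3 - <<'E'
from h import *
T=dict(np.load("top0.npz"));S=dict(np.load("scene0.npz"))
for f,n,bx in((T,"top",dict(card=(128,198,164,224),panel=(245,155,302,198))),(S,"scene",dict(card=(322,136,352,158),panel=(225,190,285,228)))):
    p=f["pixels"].astype(int);C=cloud(f)
    w=((p.min(2)>150)&(p.max(2)-p.min(2)<45)).astype(np.uint8)
    c,cn,m=blob(w,bx["card"]);print(n,"card",c,m.sum(),onz(f,[c],.106).round(4),rect(onz(f,cn,.106)),"depth z",np.median(C[m>0],0).round(4))
    c,cn,m=blob(w,bx["panel"]);Q=C[m>0];pc=Q.mean(0);nn=np.linalg.svd(Q-pc,full_matrices=False)[2][2];nn*=np.sign(nn[2])
    P=onplane(f,cn,pc,nn);print("panel",c,m.sum(),pc.round(4),"n",nn.round(4),np.degrees(np.arccos(nn[2])))
    yv=np.cross([0,0,1],nn);yv=-yv/np.linalg.norm(yv);xv=np.cross(yv,nn)
    print(" rect",rect(np.c_[(P-pc)@xv,(P-pc)@yv,0*P[:,0]]),"xv",xv.round(3),"yv",yv.round(3), "ray c",onplane(f,[c],pc,nn).round(4))
# holder, green & black objects by height in top/scene clouds
for f,n in((T,"top"),(S,"scene")):
    C=cloud(f);z=C[...,2];
    for nm,(x0,x1,y0,y1,z0,z1) in dict(holder=(.2,.55,-.45,-.2,.020,.04),stamptop=(.3,.6,.2,.45,.09,.115)).items():
        m=(C[...,0]>x0)&(C[...,0]<x1)&(C[...,1]>y0)&(C[...,1]<y1)&(z>z0)&(z<z1)
        P=C[m];print(n,nm,m.sum(),rect(P) if m.sum()>5 else "",P[:,2].max() if len(P) else "")
p=T["pixels"][190:275,110:215][:,:,::-1];q=T["pixels"][205:265,335:415][:,:,::-1]
s=S["pixels"][120:190,270:360][:,:,::-1]
R=lambda a:cv2.resize(a,(390,290),interpolation=cv2.INTER_CUBIC)
cv2.imwrite("pics/c1.png",np.vstack([np.hstack([R(p),R(q)]),np.hstack([R(s),R(T["pixels"][145:205,225:325][:,:,::-1])])]))
E
```

```text
top card [144.19230769 210.01538462] 260 [[0.4717 0.2965 0.106 ]] (array([471.8, 296. ]), array([30.6, 53.5]), 90.3) depth z [0.4719 0.2962 0.1066]
panel [274.39612487 176.11194833] 929 [ 0.5563 -0.0336  0.1321] n [0.9708 0.1916 0.1446] 81.68693573884936
 rect (array([ 855098.6, -104196.4]), array([   3802. , 1735238.6]), 173.0) xv [-0.142 -0.028  0.989] yv [ 0.194 -0.981 -0.   ] ray c [[ 0.5555 -0.0333  0.1374]]
scene card [336.23913043 144.55072464] 138 [[0.4727 0.2946 0.106 ]] (array([472. , 294.9]), array([32. , 53.9]), 92.1) depth z [0.473  0.295  0.1062]
panel [253.76294821 208.24501992] 502 [ 0.5606 -0.0379  0.1245] n [-0.749  -0.036   0.6616] 48.5782514907154
 rect (array([-50.1,  17. ]), array([100.1, 457.7]), 159.0) xv [0.661 0.032 0.75 ] yv [-0.048  0.999 -0.   ] ray c [[ 0.5617 -0.0387  0.1257]]
top holder 566 (array([ 335.7, -343.9]), array([148.9, 267.5]), 18.3) 0.03928954297968423
top stamptop 662 (array([439.7, 254.8]), array([ 70. , 181.7]), 52.3) 0.11355035467170826
scene holder 944 (array([ 347. , -343.7]), array([146.3, 245.9]), 17.8) 0.039818893718917336
scene stamptop 397 (array([446.3, 253.8]), array([ 72.1, 174.9]), 54.2) 0.1100951182841835
```

View pics/c1.png

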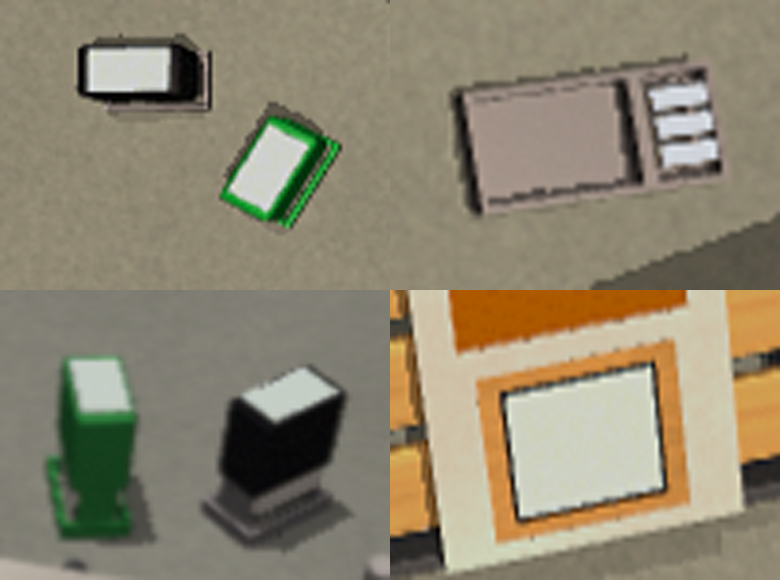

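Crop confirms: the black stamp with grey base is at (144,210) in the top view, the green one is the decoy. Stamp top is at (0.472, 0.296, 0.106), its size fits. Refining the lid plane and holder.

```bash
python3 - <<'E'
from h import *
T=dict(np.load("top0.npz"));S=dict(np.load("scene0.npz"))
for f,n,b in((T,"top",(245,155,302,198)),(S,"scene",(225,190,285,228))):
    p=f["pixels"].astype(int);C=cloud(f)
    w=((p.min(2)>150)&(p.max(2)-p.min(2)<45)).astype(np.uint8)
    c,cn,m=blob(w,b);m=cv2.erode(m,np.ones((3,3)));Q=C[m>0]
    for _ in range(6):
        A=np.c_[Q[:,:2],np.ones(len(Q))];s=np.linalg.lstsq(A,Q[:,2],rcond=None)[0];r=abs(A@s-Q[:,2]);Q=Q[r<max(.003,2*np.median(r))]
    nn=np.array([-s[0],-s[1],1]);nn/=np.linalg.norm(nn);pc=Q.mean(0)
    P=onplane(f,cn,pc,nn);yv=np.cross(nn,[1,0,0]);yv/=np.linalg.norm(yv);xv=np.cross(yv,nn)
    r=rect(np.c_[(P-pc)@xv,(P-pc)@yv]);c3=pc+xv*r[0][0]/1e3+yv*r[0][1]/1e3
    a=np.radians(r[2]);l=xv*np.cos(a)+yv*np.sin(a)
    print(n,len(Q),"n",nn.round(4),"tilt",np.degrees(np.arccos(nn[2])).round(2),"n az",np.degrees(np.arctan2(nn[1],nn[0])).round(1),"rect",r,"centre",c3.round(4),"cent2",onplane(f,[c],pc,nn).round(4),"long dir az",np.degrees(np.arctan2(l[1],l[0])).round(2))
    # holder: rim/body points
    z=C[...,2];m=(abs(C[...,0]-.40)<.1)&(abs(C[...,1]+.30)<.12)&(z>.018)&(z<.034)
    k,lab,st,ce=cv2.connectedComponentsWithStats(cv2.morphologyEx(m.astype(np.uint8),cv2.MORPH_CLOSE,np.ones((3,3))))
    for i in range(1,k):
        if st[i,4]>40: print(" hold",ce[i].round(),st[i,4],rect(C[(lab==i)&m]))
E
```

```text
top 563 n [-0.4535 -0.0805  0.8876] tilt 27.43 n az -169.9 rect (array([-1.3,  0.1]), array([66.3, 94.5]), 101.2) centre [ 0.5574 -0.0342  0.1233] cent2 [[ 0.5579 -0.034   0.1235]] long dir az 99.97
 hold [385. 232.] 573 (array([ 419.8, -316.6]), array([ 67.9, 141.1]), 98.1)
scene 317 n [-0.4654 -0.0807  0.8814] tilt 28.19 n az -170.2 rect (array([-0.9,  1. ]), array([64.9, 92.5]), 101.5) centre [ 0.5586 -0.0361  0.1228] cent2 [[ 0.56   -0.0376  0.1234]] long dir az 100.16
 hold [116. 252.] 854 (array([ 422., -319.]), array([ 72.2, 139.4]), 98.3)
```

Request:
arm_command(claw=[0.094,0.094,0.094,0.094,0.094,0.094,0.094,0.094], offset=[[0.024,0.037,0.008],[0.024,0.037,0.008],[0.024,0.037,0.008],[0.024,0.037,0.008],[0.024,0.037,0.008],[0.024,0.037,0.008],[0.024,0.037,0.008],[0.024,0.037,0.008]], spin=[-0.024,-0.024,-0.024,-0.024,-0.024,-0.024,-0.024,-0.024])

```text
time: 0.9
position: [0.4533, -0.3248, 0.2697]
orientation: [-0.0, 0.995, 0.102, -0.0]
contact_force: [0.4, 0.1, -0.1]
finger_gap: 0.0939
grasp_force: 0.0
```

Request:
arm_command(claw=[0.094,0.094,0.094,0.094,0.094,0.094,0.094,0.094], offset=[[0.006,0.045,0],[0.006,0.045,0],[0.006,0.045,0],[0.006,0.045,0],[0.006,0.045,0],[0.006,0.045,0],[0.006,0.045,0],[0.006,0.045,0]], spin=[-0.024,-0.024,-0.024,-0.024,-0.024,-0.024,-0.024,-0.024])

```text
time: 1.7
position: [0.5006, 0.0352, 0.2695]
orientation: [0.0, 1.0, 0.006, 0.0]
contact_force: [1.2, 0.1, -0.4]
finger_gap: 0.0939
grasp_force: 0.0
```

Request:
arm_command(claw=[0.094,0.094,0.094,0.094,0.094,0.094,0.094,0.094], offset=[[-0.003,0.035,0],[-0.003,0.035,0],[-0.003,0.035,0],[-0.003,0.035,0],[-0.003,0.035,0],[-0.003,0.035,-0.01],[-0.003,0.035,-0.01],[0,0,0]], spin=[0,0,0,0,0,0,0,0])

```text
time: 2.5
position: [0.4777, 0.2827, 0.248]
orientation: [-0.0, 1.0, 0.009, -0.001]
contact_force: [0.4, -0.8, 0.3]
finger_gap: 0.0941
grasp_force: 0.0
```

Request:
arm_command(claw=[0.094,0.094,0.094,0.094,0.094,0.094,0.094,0.094], offset=[[-0.006,0.013,-0.01],[0,0,-0.04],[0,0,-0.04],[0,0,-0.03],[0,0,0],[0,0,0],[0,0,0],[0,0,0]], spin=[0,0,0,0,0,0,0,0])

```text
time: 3.3
position: [0.4747, 0.2919, 0.1312]
orientation: [-0.001, 1.0, 0.006, 0.001]
contact_force: [-0.5, 0.4, -0.2]
finger_gap: 0.0939
grasp_force: 0.0
```

```bash
python3 - <<'E'
from station import bot
from h import *
f=bot.grab_frame("top");print(bot.observe()["position"])
g=bot.grab_frame("scene")
R=lambda a:cv2.resize(a[:,:,::-1],(390,290),interpolation=cv2.INTER_CUBIC)
cv2.imwrite("pics/c2.png",np.hstack([R(f["pixels"][180:255,90:190]),R(g["pixels"][100:190,280:400])]))
E
```

```text
[0.47458728 0.29180615 0.13095952]
```

View pics/c2.png

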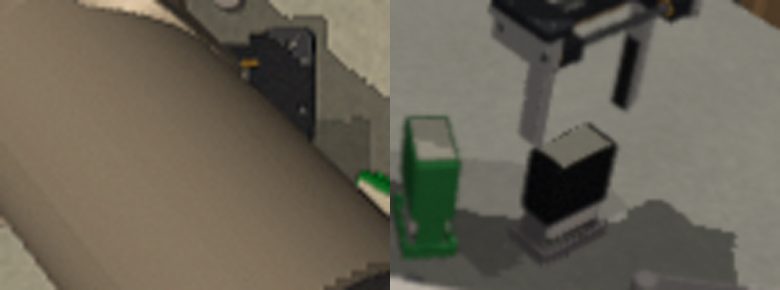

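Crop: the open fingers straddle the black stamp along its long side, slightly towards −y. Correct and descend.

Request:
arm_command(claw=[0.094,0.094,0.094,0.094,0.094,0.07,0.06,0.06], offset=[[-0.003,0.004,0],[0,0,-0.025],[0,0,-0.025],[0,0,-0.025],[0,0,0],[0,0,0],[0,0,0],[0,0,0]], spin=[0,0,0,0,0,0,0,0], newtons=6)

```text
time: 4.2
position: [0.4715, 0.2959, 0.0558]
orientation: [-0.0, 1.0, 0.006, 0.001]
contact_force: [1.0, -0.2, 0.3]
finger_gap: 0.0737
grasp_force: 0.0
```

Request:
arm_command(claw=[0.06,0.06,0.06,0.06,0.06,0.06,0.06,0.06], offset=[[0,0,0],[0,0,0],[0,0,0],[0,0,0],[0,0,0],[0,0,0],[0,0,0],[0,0,0]], spin=[0,0,0,0,0,0,0,0])

```text
time: 5.0
position: [0.4714, 0.2959, 0.0553]
orientation: [-0.0, 1.0, 0.006, 0.001]
contact_force: [0.5, 1.2, 5.8]
finger_gap: 0.072
grasp_force: 6.0
```

Request:
arm_command(claw=[0.06,0.06,0.06,0.06,0.06,0.06,0.06,0.06], offset=[[-0.0023,0,0.0008],[-0.0023,0,0.0006],[-0.0023,0,0.0005],[-0.0023,0,0.0005],[-0.0024,0,0.0004],[-0.0024,0,0.0003],[-0.0024,0,0.0003],[-0.0024,0,0.0002]], spin=[0,0,0,0,0,0,0,0])

```text
time: 5.8
position: [0.4518, 0.2955, 0.0581]
orientation: [-0.0, 1.0, 0.006, -0.0]
contact_force: [0.1, 0.5, -1.7]
finger_gap: 0.072
grasp_force: 6.0
```

```bash
cat > look.py <<'E'
import sys
from station import bot
from h import *
g=bot.grab_frame("scene");np.savez("s.npz",**g);print(bot.observe()["position"],bot.observe()["contact_force"])
x0,y0,x1,y1=map(int,sys.argv[2:6])
cv2.imwrite(f"pics/{sys.argv[1]}.png",cv2.resize(g["pixels"][y0:y1,x0:x1,::-1],(600,int(600*(y1-y0)/(x1-x0))),interpolation=cv2.INTER_CUBIC))
E
python3 look.py t1 290 100 390 190
```

```text
[0.4514399  0.29551108 0.05809189] [-0.3409403   0.29400467 -1.96616025]
```

View pics/t1.png

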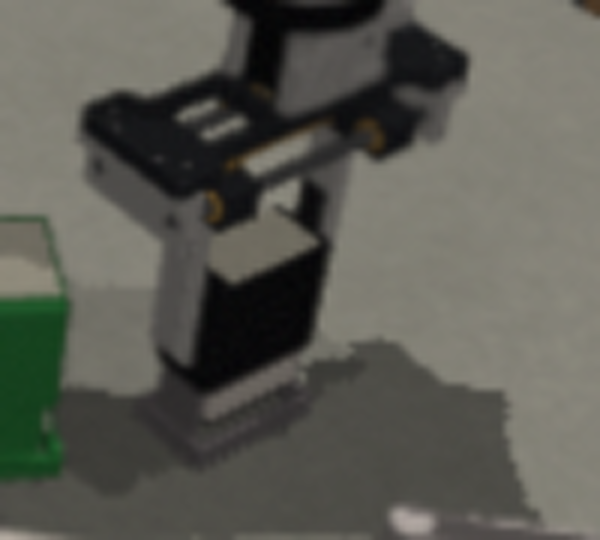

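The stamp was lifted upright instead of tipping: counter friction is too weak. I'll tip it against the front wall of the fixed holder pocket instead. Tighten and carry there.

Request:
arm_command(claw=[0.06,0.06,0.06,0.06,0.06,0.06,0.06,0.06], offset=[[0,0,0],[0,0,0.03],[0,0,0.045],[0,0,0.045],[0,-0.02,0.04],[0,-0.042,0],[0,-0.042,0],[0,-0.042,0]], spin=[0,0,0,0,0,0,0,0], newtons=30)

```text
time: 6.65
position: [0.4519, 0.148, 0.2184]
orientation: [-0.0, 1.0, 0.006, 0.0]
contact_force: [0.9, 0.2, -1.7]
finger_gap: 0.0718
grasp_force: 30.0
```

Request:
arm_command(claw=[0.06,0.06,0.06,0.06,0.06,0.06,0.06,0.06], offset=[[0,-0.042,0],[0,-0.042,0],[0,-0.042,0],[0,-0.042,0],[0,-0.042,0],[0,-0.042,0],[0,-0.042,0],[0,-0.042,0]], spin=[0.015,0.015,0.015,0.015,0.015,0.015,0.015,0.015])

```text
time: 7.45
position: [0.4517, -0.1883, 0.2183]
orientation: [0.0, 0.998, 0.067, 0.0]
contact_force: [1.0, 0.2, -1.9]
finger_gap: 0.0721
grasp_force: 30.0
```

Request:
arm_command(claw=[0.06,0.06,0.06,0.06,0.06,0.06,0.06,0.06], offset=[[-0.01,-0.042,0],[-0.01,-0.042,0],[-0.012,-0.02,-0.03],[0,0,-0.03],[0,0,-0.03],[0,0,0],[0,0,0],[0,0,0]], spin=[0,0,0,0,0,0,0,0])

```text
time: 8.25
position: [0.421, -0.2909, 0.1297]
orientation: [0.001, 0.998, 0.066, 0.001]
contact_force: [0.4, -0.6, -1.8]
finger_gap: 0.0717
grasp_force: 30.0
```

Request:
arm_command(claw=[0.06,0.06,0.06,0.06,0.06,0.06,0.06,0.06], offset=[[-0.004,-0.004,0],[0,0,-0.02],[0,0,-0.02],[0,0,0],[0,0,-0.008],[0,0,-0.008],[0,0,-0.008],[0,0,0]], spin=[0,0,0,0,0,0,0,0])

```text
time: 9.05
position: [0.4156, -0.2942, 0.0633]
orientation: [-0.0, 0.998, 0.066, -0.0]
contact_force: [0.8, 0.4, -1.4]
finger_gap: 0.0719
grasp_force: 30.0
```

```bash
python3 look.py t2 70 190 190 290
```

```text
[ 0.41580359 -0.29441877  0.06372939] [-0.31442673 -0.91981964 -1.23428262]
```

View pics/t2.png

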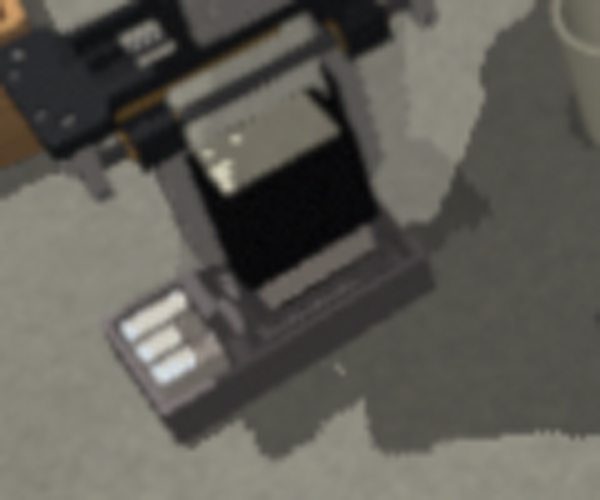

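The stamp base is inside the pocket, card at crop (265,150). Tip it: slide the loosely gripped stamp 35 mm towards the front wall.

Request:
arm_command(claw=[0.06,0.06,0.06,0.06,0.06,0.06,0.06,0.06], offset=[[0,0,0],[-0.004,-0.0005,0],[-0.005,-0.0007,0],[-0.005,-0.0007,0],[-0.005,-0.0007,0],[-0.005,-0.0007,0],[-0.005,-0.0007,0],[0,0,0]], spin=[0,0,0,0,0,0,0,0], newtons=4)

```text
time: 9.9
position: [0.3861, -0.2987, 0.0641]
orientation: [-0.0, 0.998, 0.066, -0.0]
contact_force: [0.7, 0.2, -1.8]
finger_gap: 0.0721
grasp_force: 4.0
```

```bash
python3 look.py t3 60 190 180 290
```

```text
[ 0.3864977  -0.29859221  0.06403693] [ 0.75309921 -0.38893582 -1.53073913]
```

View pics/t3.png

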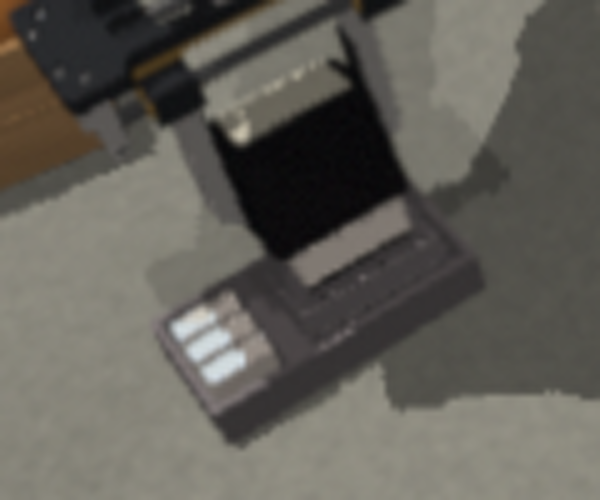

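The stamp is leaning towards the front as wanted (card edge-on at crop (290,95)). Finish the tip, lock the grip, then measure the angle.

Request:
arm_command(claw=[0.06,0.06,0.06,0.06,0.06,0.06,0.06,0.06], offset=[[-0.003,-0.0004,0],[-0.003,-0.0004,0],[0,0,0],[0,0,0],[0,0,0],[0,0,0],[0,0,0],[0,0,0]], spin=[0,0,0,0,0,0,0,0])

```text
time: 10.75
position: [0.381, -0.2993, 0.064]
orientation: [-0.0, 0.998, 0.066, -0.0]
contact_force: [0.1, 0.4, -2.7]
finger_gap: 0.0721
grasp_force: 4.0
```

Request:
arm_command(claw=[0.06,0.06,0.06,0.06,0.06,0.06,0.06,0.06], offset=[[0,0,0],[0,0,0],[0,0,0],[0,0,0.02],[0,0,0.04],[0,0,0.04],[0,0,0.02],[0,0,0]], spin=[0,0,0,0,0,0,0,0], newtons=50)

```text
time: 11.55
position: [0.3823, -0.3002, 0.1869]
orientation: [0.001, 0.998, 0.066, 0.002]
contact_force: [0.3, -0.5, -2.1]
finger_gap: 0.0716
grasp_force: 50.0
```

```bash
cat > tilt.py <<'E'
from station import bot
from h import *
s=bot.observe();p=s["position"];q=s["orientation"];a=2*np.arctan2(q[2],q[1]);xa=np.array([np.cos(a),np.sin(a),0]);ya=np.array([-np.sin(a),np.cos(a),0])
g=p+[0,0,.019]
f=bot.grab_frame("scene");np.savez("s.npz",**f);C=cloud(f);px=f["pixels"].astype(int)
L=np.stack([(C-g)@xa,(C-g)@ya,(C-g)[...,2]],-1)
m=(abs(L[...,1])<.033)&(abs(L[...,0])<.06)&(L[...,2]>-.05)&(L[...,2]<.04)&(px.max(2)<45)
Q=L[m]   # black rear face
Q=Q[abs(Q[:,2]+.0)<.03]
k=np.polyfit(Q[:,2],Q[:,0],1)
for _ in range(5):
    r=abs(np.polyval(k,Q[:,2])-Q[:,0]);Q=Q[r<max(.003,2*np.median(r))];k=np.polyfit(Q[:,2],Q[:,0],1)
th=np.arctan(-k[0]);print("pos",p.round(4),"F",s["contact_force"].round(1),"face pts",len(Q),"tilt",np.degrees(th).round(2),"dist face-pivot(exp .020)",(k[1]*np.cos(th)).round(4))
E
python3 tilt.py
```

```text
pos [ 0.3823 -0.3002  0.1869] F [ 0.3 -0.5 -2.1] face pts 762 tilt 21.16 dist face-pivot(exp .020) 0.0286
```

```bash
cat > prof.py <<'E'
from station import bot
from h import *
s=bot.observe();p=s["position"];q=s["orientation"];a=2*np.arctan2(q[2],q[1]);xa=np.array([np.cos(a),np.sin(a),0]);ya=np.array([-np.sin(a),np.cos(a),0])
g=p+[0,0,.019];f=dict(np.load("s.npz"));C=cloud(f)
L=np.stack([(C-g)@xa,(C-g)@ya,(C-g)[...,2]],-1);m=(abs(L[...,1])<.025)&(abs(L[...,0])<.07)&(abs(L[...,2])<.09);Q=L[m];P=f["pixels"][m]
for z in np.arange(-.085,.06,.006):
    k=abs(Q[:,2]-z)<.003
    if k.sum()>3: print(round(z*1e3),k.sum(),(np.percentile(Q[k,0],[10,50,90])*1e3).round(1),np.median(P[k],0))
E
python3 prof.py
```

```text
-73 15 [15.9 17.4 19.3] [64. 62. 59.]
-61 7 [55.7 57.2 59.1] [82. 79. 75.]
-55 64 [54.8 57.  58.6] [66. 62. 63.]
-49 75 [51.3 54.4 57.1] [66. 63. 63.]
-43 56 [42.2 44.6 52.7] [72.  68.5 66. ]
-37 61 [40.2 43.  44.8] [129. 122. 115.]
-31 64 [39.3 40.7 42.8] [130. 122. 116.]
-25 55 [37.3 38.8 40.3] [122. 115. 109.]
-19 59 [37.  39.  40.5] [23. 22. 22.]
-13 61 [35.  37.2 39.3] [11. 11. 13.]
-7 76 [32.2 35.2 37.1] [11. 11. 12.]
-1 71 [30.6 32.7 34.7] [11. 11. 12.]
5 69 [28.1 30.  31.9] [11. 11. 12.]
11 71 [26.4 28.1 30. ] [10. 11. 12.]
17 68 [23.7 25.4 27.8] [10.  10.5 11. ]
23 83 [20.6 23.1 25.8] [10. 10. 11.]
29 125 [-12.7  18.6  22.4] [11. 11. 12.]
35 163 [ 2.3 14.7 19.8] [40. 39. 36.]
41 5 [13.  13.7 15.3] [97. 93. 83.]
```

Face profile: tilt 21°, stamp sitting about 8.6 mm towards +x in the pads (slid during the first try). About 9 mm more push at the wall gives 28°.

Request:
arm_command(claw=[0.06,0.06,0.06,0.06,0.06,0.06,0.06,0.06], offset=[[0.002,0.0005,-0.03],[0,0,-0.04],[0,0,-0.03],[0,0,-0.015],[0,0,-0.008],[0,0,0],[0,0,0],[0,0,0]], spin=[0,0,0,0,0,0,0,0])

```text
time: 12.4
position: [0.3823, -0.2983, 0.0608]
orientation: [-0.001, 0.998, 0.066, -0.001]
contact_force: [-3.3, 2.5, 5.5]
finger_gap: 0.0719
grasp_force: 50.0
```

Request:
arm_command(claw=[0.06,0.06,0.06,0.06,0.06,0.06,0.06,0.06], offset=[[0,0,0],[0,0,0],[-0.003,-0.0004,0],[-0.003,-0.0004,0],[-0.003,-0.0004,0],[-0.003,-0.0004,0],[0,0,0],[0,0,0]], spin=[0,0,0,0,0,0,0,0], newtons=4)

```text
time: 13.2
position: [0.3708, -0.3006, 0.0611]
orientation: [-0.0, 0.998, 0.066, -0.0]
contact_force: [-0.7, -0.2, -1.6]
finger_gap: 0.0719
grasp_force: 4.0
```

```bash
python3 tilt.py;python3 prof.py | tail -12
```

```text
pos [ 0.3708 -0.3006  0.0611] F [-0.7 -0.2 -1.6] face pts 555 tilt 26.75 dist face-pivot(exp .020) 0.0313
-25 56 [42.3 44.6 47.1] [137. 129. 122.]
-19 44 [40.9 42.7 44.5] [84.  79.5 74.5]
-13 53 [39.6 41.6 43.4] [12. 12. 13.]
-7 60 [36.3 38.8 41.1] [12. 12. 13.]
-1 59 [33.1 35.4 37.5] [12. 12. 13.]
5 65 [30.  32.3 34.2] [11. 12. 12.]
11 57 [26.8 29.1 31.6] [11. 11. 13.]
17 59 [23.7 26.3 28.8] [11. 11. 12.]
23 82 [-14.   22.1  25. ] [11. 11. 12.]
29 94 [-8.8 18.  21.9] [12. 11. 13.]
35 118 [ 2.7 14.4 18.6] [23.  22.5 21.5]
41 12 [ 9.7 12.2 14.4] [76.5 74.5 66. ]
```

Request:
arm_command(claw=[0.06,0.06,0.06,0.06,0.06,0.06,0.06,0.06], offset=[[-0.001,0,0],[0,0,0],[0,0,0],[0,0,0],[0,0,0],[0,0,0.03],[0,0,0.04],[0,0,0.04]], spin=[0,0,0,0,0,0,0,0], newtons=55)

```text
time: 14.05
position: [0.3693, -0.3, 0.1721]
orientation: [-0.001, 0.998, 0.066, -0.001]
contact_force: [0.4, 0.1, -2.8]
finger_gap: 0.0717
grasp_force: 55.0
```

Request:
arm_command(claw=[0.06,0.06,0.06,0.06,0.06,0.06,0.06,0.06], offset=[[0,0,0.04],[0.016,0.03,0.03],[0.016,0.032,0],[0.016,0.032,0],[0.016,0.032,0],[0.016,0.032,0],[0.016,0.032,0],[0.016,0.032,0]], spin=[0,0.007,0.007,0.007,0.007,0.007,0.007,0])

```text
time: 14.85
position: [0.482, -0.0772, 0.241]
orientation: [0.0, 0.996, 0.087, -0.0]
contact_force: [0.4, -1.3, -2.2]
finger_gap: 0.0719
grasp_force: 55.0
```

Request:
arm_command(claw=[0.06,0.06,0.06,0.06,0.06,0.06,0.06,0.06], offset=[[0.015,0.028,0],[0,0,0],[0,0,0],[0,0,0],[0,0,0],[0,0,0],[0,0,0],[0,0,0]], spin=[0,0,0,0,0,0,0,0])

```text
time: 15.65
position: [0.497, -0.0507, 0.2411]
orientation: [0.0, 0.996, 0.087, 0.0]
contact_force: [0.1, 0.4, -2.0]
finger_gap: 0.0719
grasp_force: 55.0
```

```bash
python3 tilt.py;python3 prof.py
```

```text
pos [ 0.497  -0.0507  0.2411] F [ 0.1  0.4 -2. ] face pts 648 tilt 27.2 dist face-pivot(exp .020) 0.0307
-73 11 [27.  27.8 28.9] [59. 57. 56.]
-55 12 [64.8 65.8 66.8] [77. 74. 71.]
-49 59 [62.5 64.4 66.4] [68. 64. 65.]
-43 81 [50.3 60.9 62.7] [68. 64. 65.]
-37 49 [48.2 49.8 51.4] [113. 107. 100.]
-31 63 [45.1 47.2 48.9] [134. 127. 119.]
-25 61 [41.1 43.6 45.9] [134. 126. 119.]
-19 36 [41.4 42.5 43.8] [71.  67.5 63.5]
-13 60 [39.8 41.2 42.8] [12. 13. 13.]
-7 72 [36.  38.3 40.4] [11. 11. 12.]
-1 66 [33.  35.  36.9] [11. 11. 12.]
5 63 [29.8 31.9 33.3] [11. 11. 12.]
11 68 [27.1 28.9 31.2] [11. 11. 12.]
17 65 [24.  25.4 27.6] [11. 11. 12.]
23 85 [-13.6  22.2  24.3] [10. 10. 11.]
29 107 [-8.  18.5 21.4] [11. 11. 12.]
35 134 [ 3.9 13.9 17.8] [29. 28. 26.]
```

Request:
arm_command(claw=[0.06,0.06,0.06,0.06,0.06,0.06,0.06,0.06], offset=[[0.005,0.006,-0.01],[0,0,-0.021],[0,0,-0.021],[0.0009,0.0002,-0.0018],[0.0009,0.0002,-0.0018],[0.0009,0.0002,-0.0018],[0.0009,0.0002,-0.0018],[0.0009,0.0002,-0.0018]], spin=[0,0,0,0,0,0,0,0])

```text
time: 16.5
position: [0.507, -0.0434, 0.1805]
orientation: [0.0, 0.996, 0.087, 0.001]
contact_force: [0.9, -0.4, -1.3]
finger_gap: 0.0717
grasp_force: 55.0
```

```bash
python3 tilt.py; python3 look.py t4 200 140 320 240
```

```text
pos [ 0.507  -0.0434  0.1805] F [ 0.9 -0.4 -1.3] face pts 580 tilt 27.11 dist face-pivot(exp .020) 0.0306
[ 0.50671283 -0.04341516  0.18017657] [-0.33539129  0.03988178 -0.65578628]
```

View pics/t4.png

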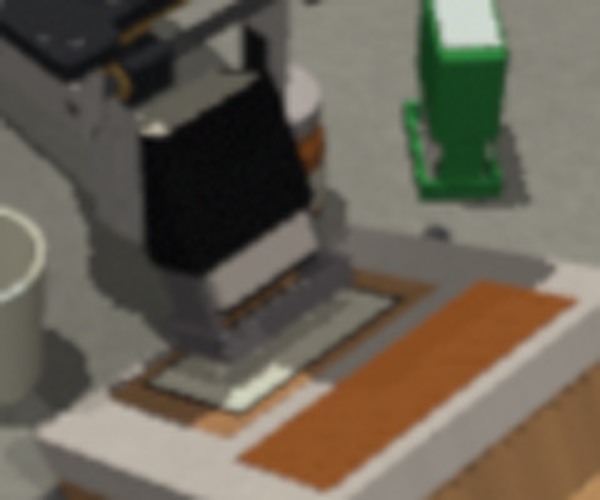

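View: base parallel to and just above the white panel (rear base edge crop (225,358)–(350,282), panel rear corners (240,412), (400,298)). Check the landing by projection.

```bash
python3 - <<'E'
from station import bot
from h import *
f=dict(np.load("s.npz"));W=np.linalg.inv(f["world_from_camera"])
def proj(P):
    c=np.c_[P,np.ones(len(P))]@W.T; c=np.c_[c[:,0],-c[:,1],-c[:,2]]
    return cv2.projectPoints(c,np.zeros(3),np.zeros(3),K(f),np.array([float(f["k1"]),0,0,0]))[0][:,0]
g=bot.observe()["position"]+[0,0,.019]
a=np.radians(10);xa=np.array([np.cos(a),np.sin(a),0]);ya=np.array([-np.sin(a),np.cos(a),0]);t=np.radians(27.6)
u=xa*np.cos(t)+np.array([0,0,np.sin(t)]);n=-xa*np.sin(t)+np.array([0,0,np.cos(t)])
Pc=np.array([.558,-.035,.123])
o=.0106
for h in(.075,.078,.081):
    c=g+o*u-h*n; d=c-Pc
    print(h,"rear bottom corners crop px",((proj(np.array([c+.024*u-.038*ya,c+.024*u+.038*ya]))-[200,140])*5).round(),"rel panel u,y,n mm",(np.array([d@u,d@ya,d@n])*1e3).round(1))
print("panel rear",((proj(np.array([Pc+.034*u-.048*ya,Pc+.034*u+.048*ya,Pc-.034*u-.048*ya]))-[200,140])*5).round())
E
```

```text
0.075 rear bottom corners crop px [[230. 357.]
 [355. 271.]] rel panel u,y,n mm [-0.2  0.6 16.6]
0.078 rear bottom corners crop px [[232. 363.]
 [357. 277.]] rel panel u,y,n mm [-0.2  0.6 13.6]
0.081 rear bottom corners crop px [[235. 369.]
 [359. 282.]] rel panel u,y,n mm [-0.2  0.6 10.6]
panel rear [[239. 407.]
 [395. 296.]
 [148. 378.]]
```

Request:
arm_command(claw=[0.06,0.06,0.06,0.06,0.06,0.06,0.06,0.06], offset=[[0.0009,0.0002,-0.0018],[0.0009,0.0002,-0.0018],[0.0009,0.0002,-0.0018],[0.0009,0.0001,-0.0018],[0.0003,0,-0.0005],[0.0003,0,-0.0005],[0.0003,0,-0.0005],[0.0002,0,-0.0005]], spin=[0,0,0,0,0,0,0,0])

```text
time: 17.4
position: [0.5113, -0.0428, 0.1709]
orientation: [-0.0, 0.996, 0.087, 0.0]
contact_force: [-0.0, 0.7, -2.2]
finger_gap: 0.0718
grasp_force: 55.0
```

Request:
arm_command(claw=[0.06,0.06,0.06,0.06,0.06,0.06,0.06,0.06], offset=[[0.0002,0,-0.0004],[0.0002,0,-0.0004],[0.0002,0,-0.0004],[0.0002,0,-0.0004],[0.0002,0,-0.0004],[0.0002,0.0001,-0.0004],[0.0002,0.0001,-0.0004],[0.0002,0.0001,-0.0004]], spin=[0,0,0,0,0,0,0,0])

```text
time: 18.2
position: [0.5129, -0.0424, 0.1676]
orientation: [-0.0, 0.996, 0.087, 0.0]
contact_force: [-0.2, 1.2, -2.2]
finger_gap: 0.0716
grasp_force: 55.0
```

Request:
arm_command(claw=[0.06,0.06,0.06,0.06,0.06,0.06,0.06,0.06], offset=[[0.0002,0,-0.0004],[0.0002,0,-0.0004],[0.0003,0,-0.0005],[0.0002,0,-0.0004],[0.0002,0,-0.0004],[0.0003,0.0001,-0.0005],[0.0002,0.0001,-0.0004],[0.0002,0.0001,-0.0004]], spin=[0,0,0,0,0,0,0,0])

```text
time: 19.0
position: [0.5146, -0.0421, 0.1642]
orientation: [-0.0, 0.996, 0.087, -0.0]
contact_force: [-5.4, 0.2, 6.4]
finger_gap: 0.0717
grasp_force: 55.0
```

Request:
arm_command(claw=[0.06,0.06,0.06,0.06,0.06,0.06,0.06,0.06], offset=[[0.0002,0,-0.0004],[0.0002,0,-0.0004],[0.0003,0,-0.0005],[0.0002,0,-0.0004],[0.0002,0,-0.0004],[0.0003,0.0001,-0.0005],[0.0002,0.0001,-0.0004],[0.0002,0.0001,-0.0004]], spin=[0,0,0,0,0,0,0,0])

```text
time: 19.8
position: [0.5163, -0.0418, 0.1608]
orientation: [-0.0, 0.996, 0.087, -0.0]
contact_force: [-6.5, 0.8, 5.5]
finger_gap: 0.0717
grasp_force: 55.0
```

Request:
arm_command(claw=[0.06,0.06,0.06,0.06,0.06,0.06,0.06,0.06], offset=[[0.0002,0,-0.0004],[0.0002,0,-0.0005],[0.0003,0,-0.0005],[0.0002,0,-0.0004],[0.0002,0,-0.0004],[0.0003,0.0001,-0.0005],[0.0002,0.0001,-0.0004],[0.0002,0.0001,-0.0005]], spin=[0,0,0,0,0,0,0,0], newtons=60)

```text
time: 20.6
position: [0.5181, -0.0415, 0.1573]
orientation: [0.0, 0.996, 0.087, -0.0]
contact_force: [-6.4, 0.4, 6.7]
finger_gap: 0.0715
grasp_force: 60.0
```

Request:
arm_command(claw=[0.06,0.06,0.06,0.06,0.06,0.06,0.06,0.06], offset=[[0.0002,0,-0.0004],[0.0002,0,-0.0005],[0.0003,0,-0.0005],[0.0002,0,-0.0004],[0.0002,0,-0.0004],[0.0003,0.0001,-0.0005],[0.0002,0.0001,-0.0004],[0.0002,0.0001,-0.0005]], spin=[0,0,0,0,0,0,0,0])

```text
time: 21.4
position: [0.5199, -0.0412, 0.1538]
orientation: [-0.0, 0.996, 0.087, -0.0]
contact_force: [-6.6, 1.1, 9.4]
finger_gap: 0.0715
grasp_force: 60.0
```

Request:
arm_command(claw=[0.06,0.06,0.06,0.06,0.06,0.06,0.06,0.06], offset=[[0.0002,0,-0.0004],[0.0002,0,-0.0005],[0.0003,0,-0.0005],[0.0002,0,-0.0004],[0,0,0],[0,0,0],[0,0,0],[0,0,0]], spin=[0,0,0,0,0,0,0,0])

```text
time: 22.2
position: [0.5208, -0.041, 0.152]
orientation: [-0.0, 0.996, 0.087, -0.0]
contact_force: [-6.6, 2.9, 10.8]
finger_gap: 0.0715
grasp_force: 60.0
```

Request:
arm_command(claw=[0.06,0.06,0.06,0.06,0.06,0.06,0.06,0.06], offset=[[0.0001,0,-0.0003],[0.0002,0,-0.0003],[0.0001,0,-0.0002],[0.0001,0,-0.0003],[0.0002,0.0001,-0.0003],[0,0,0],[0,0,0],[0,0,0]], spin=[0,0,0,0,0,0,0,0])

```text
time: 23.0
position: [0.5213, -0.041, 0.1512]
orientation: [0.0, 0.996, 0.087, -0.0]
contact_force: [-14.4, 1.7, 20.7]
finger_gap: 0.0716
grasp_force: 60.0
```

About 25 N along the lid normal: at the stop. Hold, then retreat along the normal.

Request:
arm_command(claw=[0.06,0.06,0.06,0.06,0.06,0.06,0.06,0.06], offset=[[0,0,0],[0,0,0],[0,0,0],[0,0,0],[0,0,0],[0,0,0],[0,0,0],[0,0,0]], spin=[0,0,0,0,0,0,0,0])

```text
time: 23.8
position: [0.5212, -0.041, 0.1512]
orientation: [0.0, 0.996, 0.087, -0.0]
contact_force: [-13.4, 1.6, 21.8]
finger_gap: 0.0719
grasp_force: 60.0
```

```bash
python3 tilt.py; python3 look.py t5 200 140 320 240
```

```text
pos [ 0.5212 -0.041   0.1512] F [-13.4   1.6  21.8] face pts 558 tilt 27.21 dist face-pivot(exp .020) 0.0303
[ 0.52127163 -0.04099151  0.15119997] [-13.94795267   2.13412846  21.23092772]
```

View pics/t5.png

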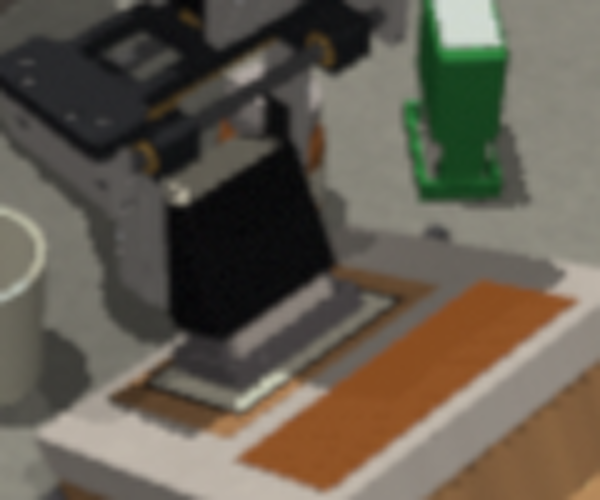

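Stamp sits squarely inside the panel (white margin visible all round, crop (240,395)–(395,298)), cap down, carton unmoved. Retreat along the normal and carry to the pocket.

Request:
arm_command(claw=[0.06,0.06,0.06,0.06,0.06,0.06,0.06,0.06], offset=[[-0.0009,-0.0002,0.0018],[-0.0018,-0.0003,0.0035],[-0.0018,-0.0003,0.0035],[-0.0018,-0.0003,0.0035],[-0.0018,-0.0003,0.0035],[-0.003,-0.0005,0.006],[-0.008,-0.001,0.02],[-0.01,-0.02,0.04]], spin=[0,0,0,0,0,0,0,0])

```text
time: 24.7
position: [0.4912, -0.0624, 0.2309]
orientation: [-0.001, 0.996, 0.089, -0.002]
contact_force: [0.0, -0.6, -1.5]
finger_gap: 0.0718
grasp_force: 60.0
```

Request:
arm_command(claw=[0.06,0.06,0.06,0.06,0.06,0.06,0.06,0.06], offset=[[-0.015,-0.035,0.01],[-0.015,-0.035,0],[-0.015,-0.035,0],[-0.015,-0.035,0],[-0.015,-0.035,0],[-0.015,-0.035,0],[-0.015,-0.025,0],[0,0,0]], spin=[-0.007,-0.007,-0.007,-0.007,-0.007,-0.007,0,0])

```text
time: 25.5
position: [0.3852, -0.3026, 0.2422]
orientation: [0.0, 0.998, 0.064, -0.0]
contact_force: [0.5, 0.3, -1.9]
finger_gap: 0.0715
grasp_force: 60.0
```

```bash
python3 tilt.py
```

```text
pos [ 0.3852 -0.3026  0.2422] F [ 0.5  0.3 -1.9] face pts 858 tilt 27.45 dist face-pivot(exp .020) 0.0312
```

Request:
arm_command(claw=[0.06,0.06,0.06,0.06,0.06,0.06,0.06,0.06], offset=[[-0.0077,0.0006,-0.02],[0,0,-0.04],[0,0,-0.04],[0,0,-0.04],[0,0,-0.02],[0,0,-0.01],[0,0,-0.009],[0,0,0]], spin=[0,0,0,0,0,0,0,0])

```text
time: 26.35
position: [0.3802, -0.2981, 0.0631]
orientation: [-0.0, 0.998, 0.067, -0.0]
contact_force: [-0.5, -0.4, -1.9]
finger_gap: 0.072
grasp_force: 60.0
```

Request:
arm_command(claw=[0.06,0.06,0.06,0.06,0.06,0.06,0.06,0.06], offset=[[0,0,0],[0,0,0],[0,0,0],[0,0,0],[0,0,0],[0,0,0],[0,0,0],[0,0,0]], spin=[0,0,0,0,0,0,0,0], newtons=3)

```text
time: 27.15
position: [0.3798, -0.2984, 0.0632]
orientation: [-0.0, 0.998, 0.066, -0.0]
contact_force: [0.3, -0.1, -1.4]
finger_gap: 0.0725
grasp_force: 3.0
```

```bash
python3 tilt.py; python3 prof.py
```

```text
pos [ 0.3798 -0.2984  0.0632] F [ 0.3 -0.1 -1.4] face pts 576 tilt 25.9 dist face-pivot(exp .020) 0.0306
-79 58 [24.4 28.6 50.4] [61.5 58.  58. ]
-73 19 [25.2 27.2 56.6] [53. 50. 50.]
-61 4 [66.4 68.3 69.5] [72.  67.  68.5]
-55 32 [63.3 65.  69. ] [70.5 65.5 66.5]
-49 54 [61.  62.7 65.5] [68. 65. 65.]
-43 70 [49.  58.8 61.5] [69. 65. 65.]
-37 52 [47.1 48.5 50.9] [128.  120.5 115. ]
-31 57 [43.1 46.4 48.3] [136. 128. 122.]
-25 53 [40.9 43.3 45.4] [134. 126. 120.]
-19 36 [41.1 42.1 43.3] [45.  42.  39.5]
-13 54 [38.9 40.7 42.7] [12. 12. 13.]
-7 59 [35.1 38.2 40.8] [12. 12. 13.]
-1 62 [32.4 34.9 37.1] [11. 11. 13.]
5 58 [29.7 31.7 34. ] [11. 12. 12.]
11 66 [26.  28.8 31.6] [11. 11. 12.]
17 62 [23.3 25.7 28.6] [10. 11. 11.]
23 74 [-13.6  22.3  24.5] [11. 11. 12.]
29 102 [-7.3 18.3 21.9] [11. 11. 12.]
35 122 [ 3.  14.2 18.4] [49.5 47.5 43.5]
```

Request:
arm_command(claw=[0.06,0.06,0.06,0.06,0.06,0.06,0.06,0.06], offset=[[-0.005,-0.0007,0],[0,0,-0.003],[0,0,-0.002],[0.002,0.0003,0.0002],[0.002,0.0003,0.0003],[0.002,0.0003,0.0003],[0.002,0.0003,0.0003],[0,0,0]], spin=[0,0,0,0,0,0,0,0])

```text
time: 28.0
position: [0.3833, -0.2979, 0.0594]
orientation: [0.0, 0.998, 0.067, 0.0]
contact_force: [0.6, -0.5, 0.3]
finger_gap: 0.0722
grasp_force: 3.0
```

```bash
python3 tilt.py; python3 prof.py | awk '$1<-40||$1>20||($1>-15&&$1<12)'
```

```text
pos [ 0.3833 -0.2979  0.0594] F [ 0.6 -0.5  0.3] face pts 541 tilt 20.49 dist face-pivot(exp .020) 0.0296
-79 27 [35.9 68.  69.4] [63. 60. 59.]
-73 87 [20.5 26.2 68.9] [56. 52. 52.]
-67 25 [67.4 68.7 69.6] [54. 51. 51.]
-61 25 [67.7 68.5 69.4] [54. 51. 51.]
-55 86 [55.8 59.1 69.1] [66. 62. 63.]
-49 58 [52.2 54.9 57.4] [67. 63. 63.]
-43 51 [43.1 51.4 54.5] [66. 62. 62.]
-13 57 [34.4 37.1 39. ] [12. 12. 13.]
-7 53 [32.2 34.4 36.5] [11. 11. 13.]
-1 56 [30.1 32.1 34.1] [11. 11. 12.]
5 53 [27.1 29.6 32.2] [10. 11. 12.]
11 52 [25.7 27.4 29.9] [11. 11. 12.]
23 56 [21.  22.7 24.3] [10.5 10.5 11. ]
29 95 [-13.4  19.2  22.1] [12. 11. 13.]
35 137 [-3.3 14.  19.9] [44. 43. 39.]
41 49 [ 8.5 13.2 17.4] [86. 84. 75.]
```

Floor friction turns it: 20.5° now. Continue the arc.

Request:
arm_command(claw=[0.06,0.06,0.06,0.06,0.06,0.06,0.06,0.06], offset=[[0.0025,0.0003,0.0003],[0.0025,0.0004,0.0003],[0.0025,0.0003,0.0002],[0.0025,0.0004,0.0001],[0.0025,0.0003,0],[0.0025,0.0004,0],[0.0025,0.0003,-0.0002],[0,0,0]], spin=[0,0,0,0,0,0,0,0])

```text
time: 28.85
position: [0.4008, -0.2954, 0.06]
orientation: [-0.0, 0.998, 0.066, 0.0]
contact_force: [1.1, -0.0, 0.3]
finger_gap: 0.0715
grasp_force: 3.0
```

```bash
python3 tilt.py; python3 prof.py | awk '$1<-40||$1>20'
```

```text
pos [ 0.4008 -0.2954  0.06  ] F [ 1.1 -0.   0.3] face pts 539 tilt 9.88 dist face-pivot(exp .020) 0.0266
-79 159 [49.6 58.5 67.4] [82. 81. 75.]
-73 64 [14.1 20.1 52.4] [55. 52. 52.]
-67 37 [50.6 52.  53.3] [54. 51. 51.]
-61 48 [40.4 51.1 52.4] [54. 51. 52.]
-55 110 [38.  42.8 52. ] [64. 60. 61.]
-49 31 [30.6 32.3 41.7] [69. 64. 65.]
-43 38 [30.5 31.9 33.1] [115. 109. 103.]
23 48 [21.5 22.9 24.6] [ 9.5  9.  11. ]
29 72 [-13.3  20.7  22.9] [10.  10.5 12. ]
35 226 [-7.2  8.6 20.6] [108. 105.  94.]
41 6 [15.2 17.9 20.5] [101.   97.5  87.5]
```

Request:
arm_command(claw=[0.06,0.06,0.06,0.06,0.06,0.06,0.06,0.06], offset=[[0.0025,0.0003,0],[0.0025,0.0004,-0.0002],[0.0025,0.0003,-0.0003],[0.0025,0.0004,-0.0003],[0,0,-0.0003],[0,0,0],[0,0,0],[0,0,0]], spin=[0,0,0,0,0,0,0,0])

```text
time: 29.7
position: [0.4105, -0.2941, 0.0591]
orientation: [0.0, 0.998, 0.066, 0.0]
contact_force: [0.7, 1.0, 1.5]
finger_gap: 0.0722
grasp_force: 3.0
```

```bash
python3 tilt.py; python3 prof.py | awk '$1<-40||$1>20'
```

```text
pos [ 0.4105 -0.2941  0.0591] F [0.7 1.  1.5] face pts 511 tilt 3.5 dist face-pivot(exp .020) 0.025
-79 213 [42.7 55.  66.9] [83. 82. 76.]
-73 83 [10.1 16.6 43.4] [56. 53. 53.]
-67 32 [40.  41.5 43. ] [54. 51. 52.]
-61 47 [29.8 41.3 43. ] [54. 51. 52.]
-55 83 [23.8 38.8 42.2] [63. 59. 59.]
-49 37 [23.9 26.1 41.9] [72. 67. 67.]
-43 42 [23.7 25.3 26.5] [108. 102.  96.]
23 45 [22.5 24.1 25.3] [ 9.  9. 10.]
29 65 [-1.5 22.8 24.5] [11. 11. 12.]
35 256 [-8.5  7.3 20.4] [113. 109.  97.]
```

Request:
arm_command(claw=[0.08,0.094,0.094,0.094,0.094,0.094,0.094,0.094], offset=[[0,0,0],[0,0,0],[0,0,0],[0,0,0],[0,0,0.01],[0,0,0.03],[0,0,0.04],[0,0,0.04]], spin=[0,0,0,0,0,0,0,0])

```text
time: 30.55
position: [0.4099, -0.2939, 0.1809]
orientation: [-0.0, 0.998, 0.066, -0.0]
contact_force: [1.0, -0.3, -1.1]
finger_gap: 0.0936
grasp_force: 0.0
```

Request:
arm_command(claw=[0.094,0.094,0.094,0.094,0.094,0.094,0.094,0.094], offset=[[0,0,0.04],[0.01,-0.04,0],[0.01,-0.04,0],[0.01,-0.04,0],[0.01,-0.04,0],[0,0,0],[0,0,0],[0,0,0]], spin=[0,0,0,0,0,0,0,0])

```text
time: 31.35
position: [0.4504, -0.4531, 0.2193]
orientation: [-0.0, 0.998, 0.067, 0.0]
contact_force: [0.1, -0.9, 1.1]
finger_gap: 0.0939
grasp_force: 0.0
```

```bash
python3 - <<'E'
from station import bot
from h import *
f=bot.grab_frame("scene");print(bot.observe()["finger_gap"],bot.observe()["position"])
C=cloud(f);p=f["pixels"].astype(int)
m=(abs(C[...,0]-.415)<.05)&(abs(C[...,1]+.295)<.06)&(C[...,2]>.09)&(C[...,2]<.13)
Q=C[m];print(m.sum(),rect(Q),Q[:,2].max(),np.median(Q[:,2]))
cv2.imwrite("pics/end.png",cv2.resize(f["pixels"][90:330,60:380,::-1],(800,600),interpolation=cv2.INTER_CUBIC))
E
```

```text
0.09377600891303428 [ 0.45043799 -0.45303229  0.21944771]
589 (array([ 421.9, -294.8]), array([42.9, 72.4]), 99.1) 0.11406175523569684 0.10963714362257238
```

View pics/end.png

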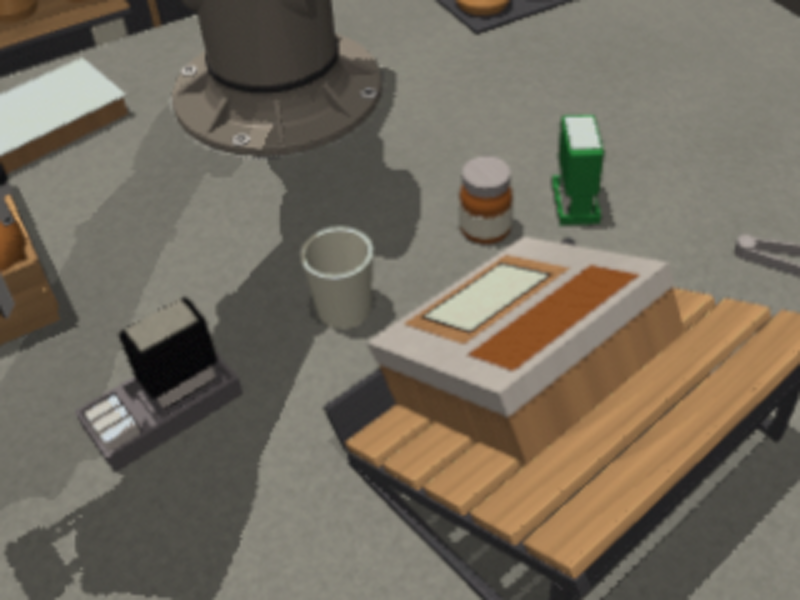

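The stamp stands upright in the pocket (crop (170,350); top at 0.110 m, as expected). The carton, jar, cup and decoy are unmoved.

```bash
python3 -c "
from station import bot
print(bot.sign_off())"
```

```text
the job is handed in; nothing more can be done
None
```

The job is handed in: I pressed the stamp to its stop inside the label panel at about 25 N and held it for over 0.8 s, then stood it upright in the empty pocket. No ink mark shows on the panel in the last picture; I inferred full travel from the force and cap position. The carton, jar and cup look unmoved; the tongs are only partly in that picture, and the arm never went near them after the first pickup.

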